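# Make up the two kits for an electrode recording session

### The arm

A 6-joint arm with a two-finger parallel gripper is mounted at the origin on the work surface. World frame = base frame: x ahead of the robot, y to its left, z up, the work surface at z = 0. Lengths are in m, angles in degrees, forces in N, time in s.
With the tool pointing down it reaches from about 0.4 to 0.825 m from the base axis. Payload 7 kg.
Tool frame: the origin (TCP) lies at the very end of the fingers, on their centre line; the grasp point (between the pads) lies 19 mm behind it (grasp_offset is the x of the grasp point in the tool frame, in m); x points along the fingers, y is the direction in which the jaws open and shut, and the axes are right-handed (so a half turn about x gives the same grasp; the last joint's range is limited). The gripper opens to 88 mm and grips with 3 to 60 N. Pads are 19 mm wide; open, the fingers measure 130 mm over their backs; the gripper's body (78 mm by 193 mm) begins 47 mm behind the grasp point.
Start: joints at [-52.477, 20.546, 0.682, 0, -70.136, -16.507], TCP at [0.242, -0.63, 0.227] pointing down, gripper open.
Joint ranges: [-176.03, 176.03], [-82.01, 121.73], [-58.28, 71.71], [-173.87, 95.51], [-174.79, -0.11], [-173.66, 173.66]. Speed limits (degrees/s): [136.94, 136.94, 172.46, 180, 180, 180].

### API

Orientations are given as [roll, pitch, yaw] about the fixed x, y, z axes, in that order (R = Rz(yaw) Ry(pitch) Rx(roll)).
In Python, from plant import get_obs, snapshot, close_job, grasp_offset gives the robot as it stands.
- The arm moves only by the tool carry_out, never from a script. Its argument "series" is a list that holds one entry, the list of rows, each a list of 6 numbers: the shift along the tool's x, y, z in mm, then the turn, a rotation vector about the tool's x, y, z in degrees. A call has 1 to 10 rows; each row is the pose to reach, as a shift and turn from the pose commanded when the call began, along the tool's axes at that moment; what a row does not reach only later rows make up. A row lasts 1/8 s, in which the tool goes at most 62.5 mm and 10.7 degrees, less where a joint would pass 70% of its speed; a pose out of reach is approached as far as the arm can. A call with a gripper value outside its range is refused whole. "hand" is the gripper's target within -1 to 1 (shut at 1, half-way at 0, fully open at -1), set as the call begins (left out, the last holds). The fingers move at their own pace and stop on an object; the grip force is fixed at half the most. Time passes only in rows, so rows that repeat a pose let the fingers close. It gives the time, the measured TCP pose, the force and the opening at its end, in the units of the state.
- get_obs(): the state, without advancing time (a new reading comes with each control period).
- snapshot(name): name is "scene" or "top" or "wrist"; returns a dict with "color" (384x512x3 uint8, red, green, blue), "fx", "fy", "cx", "cy" (pixels), "dist_coeffs" ([k1, k2, p1, p2, k3] as OpenCV has them; the pictures are not rectified), "eye" and "attitude" of the camera in the world. Camera axes: x right, y down, z forward; pixel columns grow to the right and rows downward; lengths in m; the calibration is good to about 2 mm. A picture is of the moment at which its call begins. There is no depth.
- close_job(): hands the job in, once; it reports no verdict.
The state is a dict: "clock": time; "joint_pos": joint angles; "qvel": joint speeds; "tau": joint torques, N m; "tool_pos": TCP position; "orientation": TCP orientation; "force": force on the tool from outside, world axes, zero at the start; "moment": the same for the moment, N m; "opening": finger opening in m.
Only numpy, scipy, OpenCV 4.12 (cv2) and the standard library are available. Lean on these libraries where they do the work, as an engineer would, in place of code of your own. Each camera call takes 0.05 s, during which the arm holds its last target.

### The job

Make up the two session kits from the stock on the bench. In the long three-pocket tray stand the gel bottle in the pocket next to the black tab, the tape roll in the middle pocket and the cream jar in the pocket farthest from the tab; in the short two-pocket tray stand the battery pack in the pocket next to the tab and the metal adaptor in the other. Everything stands upright on its pocket's floor, roughly in the middle of the pocket, and the amber flask and the grey sensor pod among the stock stay where they are.

Things in the scene. Friction and masses are not known exactly. Their poses are not given: they have to be found in the camera images.
- long_tray: Grey kit tray with white rims, fixed, 230 x 80 mm, three square pockets in a row along its x; flat black tab (25 long, 44 wide, 8 high) on its +x end. Origin: centre of the underside (without tab), z up. Pockets 70 x 70 mm inside, floors 4 mm above the bench; walls 5 mm thick, tops 12 mm above the bench. Pocket centres at y = 0, x = +75 mm (by the tab), 0, -75 mm (far end).
- short_tray: Grey kit tray with white rims, fixed, 155 x 80 mm, two square pockets in a row along its x; flat black tab (25 long, 44 wide, 8 high) on its +x end. Origin: centre of the underside (without tab), z up. Pockets 70 x 70 mm inside, floors 4 mm above the bench; walls 5 mm thick, tops 12 mm above the bench. Pocket centres at y = 0, x = +37.5 mm (by the tab), -37.5 mm.
- gel_bottle: Slim white plastic gel bottle with a paper band and a small grey nozzle cap: body a plain cylinder 36 mm across up to 46 mm high, then shoulder and cap to 72 mm overall; about 60 g. Stands upright at the start; origin at the centre of its underside, z up.
- cream_jar: Low round cream jar, clear glass with a wide white lid: glass 42 mm across up to 24 mm high, lid 46 mm across from 24 to 40 mm high; about 80 g. Stands upright at the start; origin at the centre of its underside, z up.
- tape_roll: Roll of paper tape standing on its flat side, a plain ring with an open hole: 46 mm across, hole 26 mm, 40 mm high; about 40 g. Stands upright at the start; origin at the centre of its underside, z up.
- battery: Black rectangular battery pack with a grey band round its middle and two small steel snap terminals on top: 40 mm (its x) by 22 mm (its y), 46 mm high, terminals to 50 mm; about 90 g. Stands upright at the start; origin at the centre of its underside, z up.
- adaptor: Stepped metal barrel adaptor: knurled steel lower barrel 28 mm across up to 30 mm high, thinner brass upper end 18 mm across up to 46 mm; about 80 g. Stands upright at the start; origin at the centre of its underside, z up.
- amber_flask: Bystander, not part of any kit, not to be moved: squat amber glass flask with a black cap, 44 mm across, 60 mm high, loose. Stands upright at the start; origin at the centre of its underside, z up.
- pod: Bystander, not part of any kit, not to be moved: small flat grey sensor pod with a round black spot on top, 46 (x) x 36 (y) x 18 mm high, loose. Stands upright at the start; origin at the centre of its underside, z up.

How it is judged (in metres and radians):
At the end, for the whole second after the job is handed in: Each of the five things is in its pocket: within 15 mm of the pocket centre along both tray axes, underside under 4 mm off the floor, within 0.1 rad of upright, released, at rest. Amber flask and pod within 25 mm of their start and 0.2 rad of upright (x of gel_bottle in the frame of long_tray between 0.06 and 0.09 m and y of gel_bottle in the frame of long_tray between -0.015 and 0.015 m and z of gel_bottle in the frame of long_tray between 0 and 0.008 m and angle between each of gel_bottle, tape_roll, cream_jar, battery, adaptor's own z axis and vertical below 0.1 rad and linear speed of each of gel_bottle, tape_roll, cream_jar, battery, adaptor below 0.02 m/s and x of tape_roll in the frame of long_tray between -0.015 and 0.015 m and y of tape_roll in the frame of long_tray between -0.015 and 0.015 m and z of tape_roll in the frame of long_tray between 0 and 0.008 m and x of cream_jar in the frame of long_tray between -0.09 and -0.06 m and y of cream_jar in the frame of long_tray between -0.015 and 0.015 m and z of cream_jar in the frame of long_tray between 0 and 0.008 m and x of battery in the frame of short_tray between 0.0225 and 0.0525 m and y of battery in the frame of short_tray between -0.015 and 0.015 m and z of battery in the frame of short_tray between 0 and 0.008 m and x of adaptor in the frame of short_tray between -0.0525 and -0.0225 m and y of adaptor in the frame of short_tray between -0.015 and 0.015 m and z of adaptor in the frame of short_tray between 0 and 0.008 m and distance of each of amber_flask, pod from where it was at the start of the episode below 0.025 m and angle between each of amber_flask, pod's own z axis and vertical below 0.2 rad); the robot touches nothing.
It fails at once if the amber flask is shifted by more than 25 mm or tipped (distance of amber_flask from where it was at the start of the episode above 0.025 m or angle between amber_flask's own z axis and vertical above 0.2 rad).
It fails at once if the sensor pod is shifted by more than 25 mm or tipped (distance of pod from where it was at the start of the episode above 0.025 m or angle between pod's own z axis and vertical above 0.2 rad).
It also fails if it takes over 106 s, if anything falls off the work surface, if the arm or the gripper's body presses on something with over 40 N, if the wrist force passes 120 N, or if a joint passes its speed limit or range.

## Working session

There is one attempt and no reset: what is moved stays moved. The work goes in short steps, Python scripts to look and compute and a tool call to move; the robot and the scene stay as the last step left them, time stands still between calls to the robot, and variables do not carry over. Pictures are saved under pics/ and viewed, and the job is handed in when it is done.

Besides the shell and the picture viewer there is one more tool, called in YAML: its name, and indented under it one key for each argument. carry_out: Moves the arm, as the interface text tells. Its arguments: {"type":"object","properties":{"series":{"type":"array","items":{"type":"array","items":{"type":"array","items":{"type":"number"}}}},"hand":{"type":"number"}},"required":["series"]}

```bash
ls; mkdir -p pics
python3 - <<'E'
from plant import *
import cv2
print(get_obs(), grasp_offset)
for n in ["scene","top","wrist"]:
    s=snapshot(n); cv2.imwrite(f"pics/{n}0.png",s["color"][:,:,::-1]); print(n,{k:v for k,v in s.items() if k!="color"})
E
```

```text
pics
{'clock': 0.0, 'joint_pos': array([-5.24771727e+01,  2.05890285e+01,  6.35478455e-01, -1.85173680e-02,
       -7.01375688e+01, -1.65067867e+01]), 'qvel': array([-0.06761043,  0.03152995, -0.08508906, -0.07866504, -0.03345417,
       -0.0289568 ]), 'tau': array([-3.04068762e-04, -5.82717705e+01,  2.93073070e+01,  6.99728519e+00,
        7.17966323e-03, -1.61358962e-04]), 'tool_pos': array([ 0.24186756, -0.62966184,  0.22566786]), 'orientation': array([ 95.69238683,  89.90723265, 116.70212215]), 'force': array([ 0.67807895,  0.08179635, -0.29730476]), 'moment': array([-0.00335878,  0.03287259,  0.00423494]), 'opening': 0.08790646164044158} -0.0188
scene {'fx': 412.64612514085337, 'fy': 412.64612514085337, 'cx': 256.80675068271125, 'cy': 191.8912493435895, 'dist_coeffs': array([0.02667422, 0.        , 0.        , 0.        , 0.        ]), 'eye': array([ 1.18529996, -0.32409707,  0.59971422]), 'attitude': array([-129.05746769,   -1.17428032,   65.17478415])}
top {'fx': 357.4903784421278, 'fy': 357.4903784421278, 'cx': 254.83979675068142, 'cy': 190.19445322453714, 'dist_coeffs': array([-0.01767414,  0.        ,  0.        ,  0.        ,  0.        ]), 'eye': array([0.47446223, 0.00230867, 0.78818745]), 'attitude': array([-173.17552415,   -0.70854779,  -89.16849261])}
wrist {'fx': 301.0594650904067, 'fy': 301.0594650904067, 'cx': 258.9583337919291, 'cy': 194.45841509554577, 'dist_coeffs': array([0.01194341, 0.        , 0.        , 0.        , 0.        ]), 'eye': array([ 0.17297135, -0.6553541 ,  0.38355922]), 'attitude': array([ 1.64368225e+02, -8.72068080e-02,  1.11035575e+02])}
```

View pics/scene0.png

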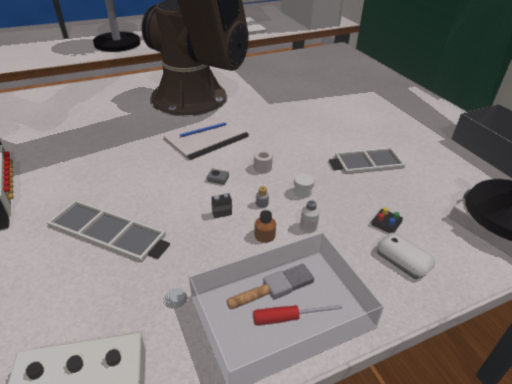

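View pics/top0.png

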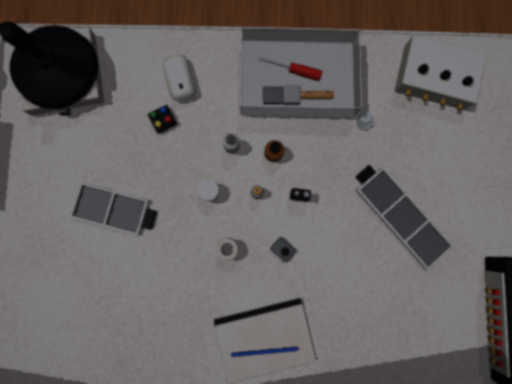

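View pics/wrist0.png

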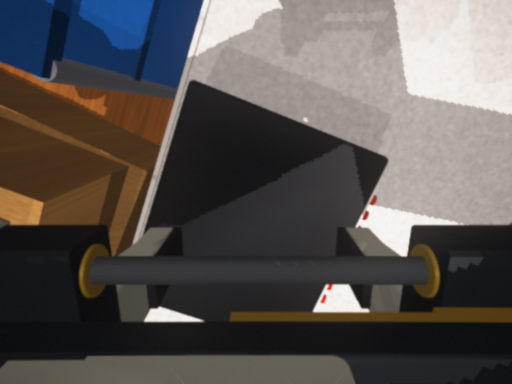

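```bash
cat > h.py <<'E'
import numpy as np, cv2
from scipy.spatial.transform import Rotation as R
from plant import *
def Rm(a): return R.from_euler('xyz',a,degrees=True).as_matrix()
def K(s): return np.array([[s["fx"],0,s["cx"]],[0,s["fy"],s["cy"]],[0,0,1]])
def ray(s,uv):
    p=cv2.undistortPoints(np.array(uv,float).reshape(-1,1,2),K(s),s["dist_coeffs"]).reshape(-1,2)
    return np.c_[p,np.ones(len(p))]@Rm(s["attitude"]).T
def cast(s,uv,z):
    d=ray(s,uv); t=(z-s["eye"][2])/d[:,2]; return s["eye"]+d*t[:,None]
def proj(s,P):
    A=Rm(s["attitude"]).T; rv=cv2.Rodrigues(A)[0]; 
    return cv2.projectPoints(np.array(P,float).reshape(-1,1,3),rv,-A@s["eye"],K(s),s["dist_coeffs"])[0].reshape(-1,2)
E
python3 - <<'E'
import cv2
a=cv2.imread("pics/top0.png"); 
cv2.imwrite("pics/c1.png",cv2.resize(a[120:270,180:330],None,fx=4,fy=4,interpolation=cv2.INTER_CUBIC))
b=a[155:275,350:455]; c=a[155:275,60:165]
import numpy as np
cv2.imwrite("pics/c2.png",cv2.resize(np.hstack([c,b]),None,fx=3.7,fy=3.7,interpolation=cv2.INTER_CUBIC))
s=cv2.imread("pics/scene0.png")
cv2.imwrite("pics/c3.png",cv2.resize(s[140:260,190:390],None,fx=4,fy=4,interpolation=cv2.INTER_CUBIC))
E
```

```text
(no output)
```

View pics/c1.png

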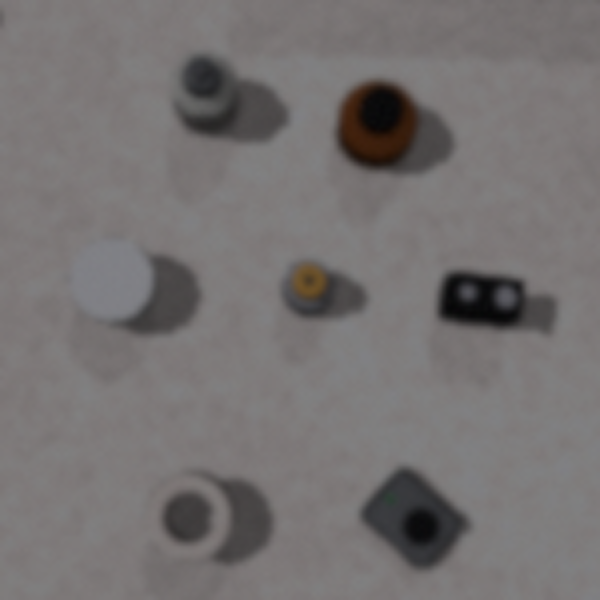

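View pics/c2.png

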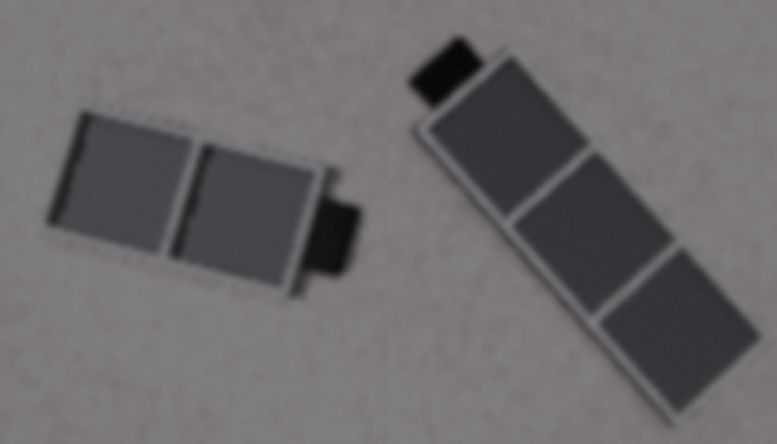

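View pics/c3.png

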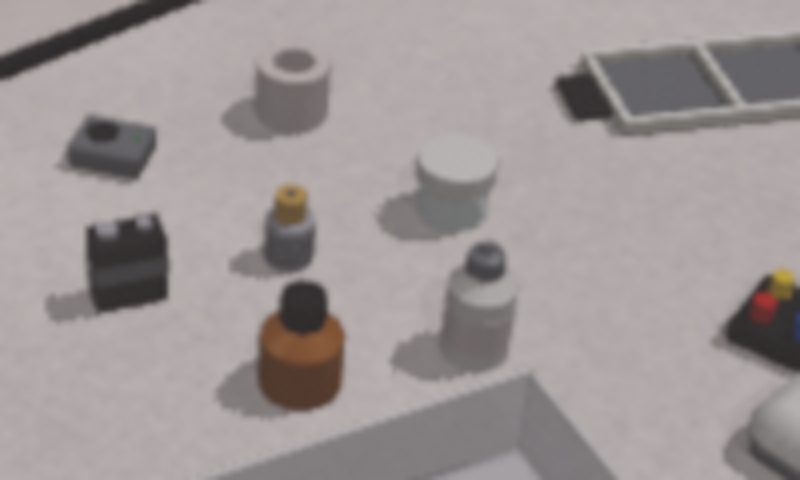

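Run:
```python
from h import *
s=snapshot("top"); sc=snapshot("scene")
def uv(x,y): return [180+(x+.5)/4-.5,120+(y+.5)/4-.5]
pts={"gel":((205,77),.072),"jar":((112,280),.04),"tape":((190,517),.04),"adap":((309,282),.046),"bt1":((468,292),.05),"bt2":((507,297),.05),"flask":((380,110),.06),"pod":((413,518),.018)}
P={}
for k,(c,z) in pts.items():
    P[k]=cast(s,[uv(*c)],z)[0]; print(k,P[k].round(4),"scene px",proj(sc,P[k]).round(1)[0],"base px",proj(sc,P[k]*[1,1,0]).round(1)[0])
g=s["color"].astype(int); V=g.max(2)
print(V[225,385:440:5], V[200:215:4,90:130:5])
for nm,(x0,x1,y0,y1) in {"short":(65,165,175,245),"long":(350,455,155,275)}.items():
    sub=g[y0:y1,x0:x1]; v=sub.max(2)
    med=np.median(v[v<95]) 
    m=((v>45)&(v<88)).astype(np.uint8)
    m=cv2.morphologyEx(m,cv2.MORPH_OPEN,np.ones((5,5)))
    n,l,st,ce=cv2.connectedComponentsWithStats(m)
    for i in range(1,n):
        if st[i,4]>200: print(nm,st[i,4],ce[i]+[x0,y0],cast(s,[ce[i]+[x0,y0]],.008)[0].round(4))
    d=(v<30).astype(np.uint8);n,l,st,ce=cv2.connectedComponentsWithStats(d)
    for i in range(1,n):
        if st[i,4]>50: print(nm,"tab",st[i,4],cast(s,[ce[i]+[x0,y0]],.008)[0].round(4))
```

```text
gel [0.6656 0.0454 0.072 ] scene px [310.3 200.2] base px [306.8 226.4]
jar [0.5638 0.0938 0.04  ] scene px [304.3 178.7] base px [302.7 192.5]
tape [0.4411 0.0499 0.04  ] scene px [263.2 154.9] base px [262.7 168.3]
adap [ 0.5636 -0.0098  0.046 ] scene px [262.8 188. ] base px [262.2 204.2]
bt1 [ 0.5592 -0.0926  0.05  ] scene px [226.2 195.1] base px [226.8 212.9]
bt2 [ 0.5569 -0.1129  0.05  ] scene px [216.6 196.9] base px [217.6 214.8]
flask [ 0.6528 -0.0453  0.06  ] scene px [266.2 213. ] base px [265.2 234.8]
pod [ 0.4412 -0.0675  0.018 ] scene px [218.1 173.6] base px [218.4 179.7]
[101 112  57  57  57  55  56  73  83  54 122] [[ 75  75  75  74 105  54  74  74]
 [ 75  75  76  75 106  68  73  73]
 [ 76  75  75  76  72  74  74  74]
 [ 75  76  75  83  44  73  75  74]]
short 880 [ 93.07159091 203.88977273] [0.5322 0.3468 0.008 ]
short 909 [125.83828383 212.78217822] [0.514  0.2741 0.008 ]
short tab 174 [0.502  0.2234 0.008 ]
long 964 [382.04771784 191.39626556] [ 0.5698 -0.2874  0.008 ]
long 982 [405.02443992 217.44093686] [ 0.513  -0.3368  0.008 ]
long 991 [428.37336024 243.79212916] [ 0.4562 -0.3864  0.008 ]
long tab 151 [ 0.6078 -0.2507  0.008 ]
```

```bash
cat >> h.py <<'E'
def target(x,y,z,yaw):
    a=np.radians(yaw); X=[0,0,-1]; Y=[np.cos(a),np.sin(a),0]; Z=np.cross(X,Y); return np.array([x,y,z]),np.array([X,Y,Z]).T
def cur():
    o=get_obs(); M=Rm(o["orientation"]); return o["tool_pos"],M,o
def plan(*w):
    p,M,o=cur(); yaw=np.degrees(np.arctan2(M[1,1],M[0,1])); 
    print("t",o["clock"],"pos",p.round(4),"yaw",yaw.round(1),"tilt",np.degrees(np.arccos(-M[2,0])).round(2),"j",o["joint_pos"].round(0),"F",o["force"].round(1),"open",round(o["opening"],4))
    for a in w:
        q,N=target(*a); print(a,(M.T@(q-p)*1000).round(0).tolist()+R.from_matrix(M.T@N).as_rotvec(degrees=True).round(1).tolist())
E
python3 - <<'E'
from h import *
plan((.35,-.45,.23,90),(.441,.05,.15,90),(.441,.05,.15,-90))
E
```

```text
t 0.25 pos [ 0.2419 -0.6299  0.2261] yaw 111.0 tilt 0.05 j [-52.  21.   1.  -0. -70. -17.] F [-0.6  0.5 -0.7] open 0.0881
(0.35, -0.45, 0.23, 90) [-4.0, 129.0, 165.0, 21.0, -0.0, -0.0]
(0.441, 0.05, 0.15, 90) [76.0, 563.0, 430.0, 21.0, -0.0, -0.0]
(0.441, 0.05, 0.15, -90) [76.0, 563.0, 430.0, -159.0, 0.1, -0.0]
```

Run:
```python
from h import *
plan((.48,-.25,.18,90),(.441,.05,.12,90))
```

```text
t 0.25 pos [ 0.2419 -0.6299  0.2261] yaw 111.0 tilt 0.05 j [-52.  21.   1.  -0. -70. -17.] F [-0.6  0.5 -0.7] open 0.0881
(0.48, -0.25, 0.18, 90) [46.0, 269.0, 358.0, 21.0, -0.0, -0.0]
(0.441, 0.05, 0.12, 90) [106.0, 563.0, 430.0, 21.0, -0.0, -0.0]
```

carry_out:
  series:
    - [[46,269,358,21,0,0],[46,269,358,21,0,0],[46,269,358,21,0,0],[46,269,358,21,0,0],[46,269,358,21,0,0],[46,269,358,21,0,0],[46,269,358,21,0,0],[106,563,430,21,0,0],[106,563,430,21,0,0],[106,563,430,21,0,0]]
  hand: -0.6

```text
clock: 1.5
tool_pos: [0.4536, -0.0794, 0.1461]
orientation: [8.9, 90.0, 8.9]
force: [0.7, 0.7, -0.2]
opening: 0.0703
```

Run:
```python
from h import *
plan((.441,.05,.12,90),(.441,.05,.08,90))
```

```text
t 1.5 pos [ 0.4536 -0.0794  0.1461] yaw 90.0 tilt 0.04 j [  15.    4.  -32.    0.  -54. -105.] F [ 0.7  0.7 -0.2] open 0.0703
(0.441, 0.05, 0.12, 90) [26.0, 129.0, -13.0, 0.0, 0.0, -0.0]
(0.441, 0.05, 0.08, 90) [66.0, 129.0, -13.0, 0.0, 0.0, -0.0]
```

carry_out:
  series:
    - [[26,129,-13,0,0,0],[26,129,-13,0,0,0],[26,129,-13,0,0,0],[66,129,-13,0,0,0],[66,129,-13,0,0,0]]

```text
clock: 2.12
tool_pos: [0.439, 0.0465, 0.0786]
orientation: [-152.4, 89.7, -152.4]
force: [0.1, -0.6, -0.1]
opening: 0.0702
```

Run:
```python
from h import *
plan((.441,.05,.013,90))
s=snapshot("wrist"); print(s["eye"],proj(s,[[.441,.05,.04],[.441,.05,0]])); cv2.imwrite("pics/w1.png",s["color"][:,:,::-1])
```

```text
t 2.125 pos [0.439  0.0465 0.0786] yaw 90.0 tilt 0.29 j [  32.    8.  -39.   -0.  -43. -122.] F [ 0.1 -0.6 -0.1] open 0.0702
(0.441, 0.05, 0.013, 90) [66.0, 4.0, 2.0, -0.0, -0.3, 0.1]
[0.36584077 0.04758287 0.23677412] [[263.08897804 223.59157311]
 [262.56726215 206.19630843]]
```

View pics/w1.png

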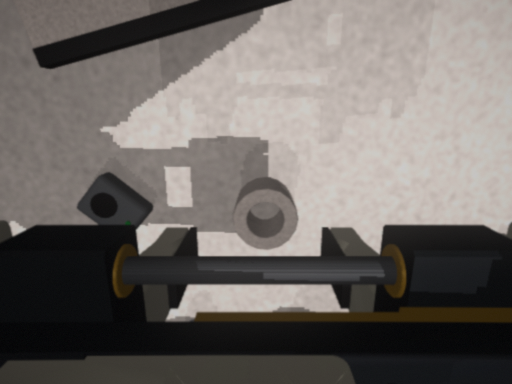

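Run:
```python
from h import *
s=snapshot("wrist");print(cast(s,[[265.5,218]],.04))
plan((.4385,.05,.013,90),(.4385,.05,.12,90))
```

```text
[[0.43866033 0.05197735 0.04      ]]
t 2.225 pos [0.4411 0.0472 0.0809] yaw 90.0 tilt 0.05 j [  32.    8.  -39.    0.  -44. -122.] F [ 0.1 -0.5  0.1] open 0.0703
(0.4385, 0.05, 0.013, 90) [68.0, 3.0, -3.0, -0.0, -0.0, 0.0]
(0.4385, 0.05, 0.12, 90) [-39.0, 3.0, -3.0, -0.0, -0.0, 0.0]
```

carry_out:
  series:
    - [[0,3,-3,0,0,0],[40,3,-3,0,0,0],[68,3,-3,0,0,0],[68,3,-3,0,0,0]]

```text
clock: 2.72
tool_pos: [0.437, 0.0501, 0.0118]
orientation: [-148.3, 89.9, -148.4]
force: [-0.2, 0.5, -0.7]
opening: 0.0701
```

carry_out:
  series:
    - [[0,0,0,0,0,0],[0,0,0,0,0,0],[0,0,0,0,0,0],[0,0,0,0,0,0],[-5,0,0,0,0,0],[-40,0,0,0,0,0],[-90,0,0,0,0,0],[-110,0,0,0,0,0]]
  hand: 1

```text
clock: 3.72
tool_pos: [0.4389, 0.0512, 0.1253]
orientation: [27.2, 89.8, 27.2]
force: [0.7, 0.3, -0.5]
opening: 0.0452
```

Run:
```python
from h import *
plan((.475,-.15,.12,131),(.513,-.337,.12,131),(.513,-.337,.05,131))
```

```text
t 3.725 pos [0.4389 0.0512 0.1253] yaw 90.0 tilt 0.24 j [  32.    4.  -36.    0.  -50. -122.] F [ 0.7  0.3 -0.5] open 0.0452
(0.475, -0.15, 0.12, 131) [5.0, -201.0, 36.0, -41.0, 0.2, -0.0]
(0.513, -0.337, 0.12, 131) [5.0, -388.0, 74.0, -41.0, 0.2, -0.0]
(0.513, -0.337, 0.05, 131) [75.0, -388.0, 74.0, -41.0, 0.2, -0.0]
```

carry_out:
  series:
    - [[5,-388,74,-41,0,0],[5,-388,74,-41,0,0],[5,-388,74,-41,0,0],[5,-388,74,-41,0,0],[5,-388,74,-41,0,0],[5,-388,74,-41,0,0],[5,-388,74,-41,0,0],[5,-388,74,-41,0,0],[50,-388,74,-41,0,0],[50,-388,74,-41,0,0]]

```text
clock: 4.97
tool_pos: [0.5091, -0.336, 0.0695]
orientation: [116.5, 89.6, 157.5]
force: [-0.2, -0.7, 0.6]
opening: 0.0457
```

Run:
```python
from h import *
plan((.513,-.337,.017,131),(.513,-.337,.12,131))
s=snapshot("wrist"); cv2.imwrite("pics/w2.png",s["color"][:,:,::-1])
g=s["color"]
print(proj(s,[[.513,-.337,.004],[.5698,-.2874,.004],[.4562,-.3864,.004]]))
```

```text
t 4.975 pos [ 0.5091 -0.336   0.0695] yaw 131.0 tilt 0.4 j [-15.  23. -18.  -0. -49. -34.] F [-0.2 -0.7  0.6] open 0.0457
(0.513, -0.337, 0.017, 131) [52.0, -4.0, 2.0, -0.0, -0.2, -0.4]
(0.513, -0.337, 0.12, 131) [-51.0, -3.0, 2.0, -0.0, -0.2, -0.4]
[[252.51247969 210.61660215]
 [253.22194042 295.10072659]
 [251.86762362 110.62142273]]
```

View pics/w2.png

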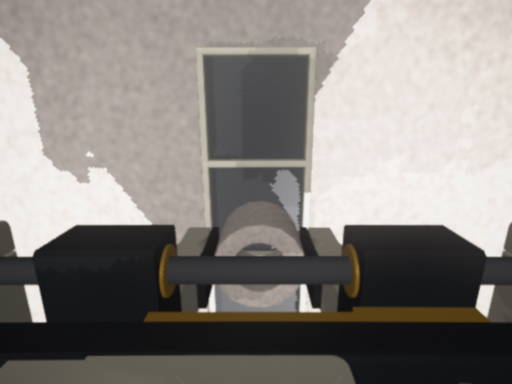

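Run:
```python
from h import *
s=snapshot("wrist"); 
c=np.array([.513,-.337]);a=np.radians(41);X=np.array([np.cos(a),np.sin(a)]);Y=np.array([-X[1],X[0]])
for uv in [[197,50],[316,50],[206,160],[312,160],[256,163]]:
    p=cast(s,[uv],.012)[0]; d=p[:2]-c; print(uv,p.round(4),(d@X).round(4),(d@Y).round(4))
plan((.513,-.337,.017,131),(.513,-.337,.12,131))
```

```text
[197, 50] [ 0.4527 -0.4394  0.012 ] -0.1127 -0.0377
[316, 50] [ 0.401  -0.3802  0.012 ] -0.1128 0.0409
[206, 160] [ 0.5061 -0.3897  0.012 ] -0.0398 -0.0352
[312, 160] [ 0.4555 -0.3316  0.012 ] -0.0398 0.0418
[256, 163] [ 0.4839 -0.3608  0.012 ] -0.0376 0.0011
t 5.075 pos [ 0.512  -0.3369  0.0731] yaw 131.1 tilt 0.04 j [-15.  23. -18.   0. -49. -34.] F [1.2 0.8 0.7] open 0.0454
(0.513, -0.337, 0.017, 131) [56.0, -1.0, 1.0, 0.1, -0.0, -0.0]
(0.513, -0.337, 0.12, 131) [-47.0, -1.0, 1.0, 0.1, -0.0, -0.0]
```

carry_out:
  series:
    - [[30,1,1,0,0,0],[50,1,1,0,0,0],[56,1,1,0,0,0],[56,1,1,0,0,0],[56,1,1,0,0,0]]

```text
clock: 5.7
tool_pos: [0.513, -0.336, 0.0177]
orientation: [-61.7, 89.9, -20.6]
force: [-0.7, -0.4, -0.3]
opening: 0.0456
```

Run:
```python
from h import *
plan((.513,-.337,.017,131))
```

```text
t 5.7 pos [ 0.513  -0.336   0.0177] yaw 131.1 tilt 0.13 j [-15.  26. -21.   0. -42. -34.] F [-0.7 -0.4 -0.3] open 0.0456
(0.513, -0.337, 0.017, 131) [1.0, -1.0, -1.0, 0.1, 0.1, 0.1]
```

carry_out:
  series:
    - [[1,0,0,0,0,0],[1,0,0,0,0,0],[1,0,0,0,0,0],[1,0,0,0,0,0],[-10,0,0,0,0,0],[-50,0,0,0,0,0],[-110,0,0,0,0,0],[-110,0,0,0,0,0]]
  hand: -0.5

```text
clock: 6.7
tool_pos: [0.5153, -0.3373, 0.1326]
orientation: [-63.9, 89.4, -22.8]
force: [-0.2, 0.2, -0.7]
opening: 0.0658
```

Run:
```python
from h import *
plan((.564,.094,.13,90),(.564,.094,.08,90))
s=snapshot("wrist"); cv2.imwrite("pics/w3.png",s["color"][:,:,::-1])
```

```text
t 6.7 pos [ 0.5153 -0.3373  0.1326] yaw 131.1 tilt 0.59 j [-15.  19. -15.   0. -56. -34.] F [-0.2  0.2 -0.7] open 0.0658
(0.564, 0.094, 0.13, 90) [1.0, 293.0, 320.0, 41.1, 0.4, 0.4]
(0.564, 0.094, 0.08, 90) [51.0, 294.0, 320.0, 41.1, 0.4, 0.4]
```

View pics/w3.png

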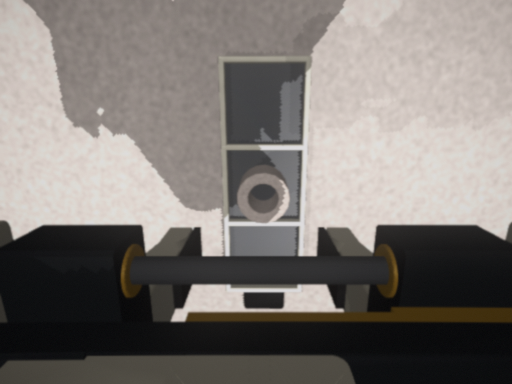

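Tape roll stands in the middle pocket (ring at ~(264,193)). Next: the jar.

carry_out:
  series:
    - [[0,294,320,41,0,0],[0,294,320,41,0,0],[0,294,320,41,0,0],[0,294,320,41,0,0],[0,294,320,41,0,0],[0,294,320,41,0,0],[0,294,320,41,0,0],[0,294,320,41,0,0],[0,294,320,41,0,0],[50,294,320,41,0,0]]
  hand: -0.6

```text
clock: 8.0
tool_pos: [0.563, 0.0964, 0.0788]
orientation: [22.9, 89.6, 22.9]
force: [0.2, -0.0, -1.3]
opening: 0.0703
```

carry_out:
  series:
    - [[0,0,0,0,0,0],[0,0,0,0,0,0]]

```text
clock: 8.25
tool_pos: [0.561, 0.095, 0.0772]
orientation: [-77.0, 90.0, -77.0]
force: [0.9, 0.2, 1.2]
opening: 0.0697
```

Run:
```python
from h import *
plan((.564,.094,.013,90))
s=snapshot("wrist"); cv2.imwrite("pics/w4.png",s["color"][:,:,::-1]); print(proj(s,[.564,.094,.04]),cast(s,[[263,215]],.04))
```

```text
t 8.25 pos [0.561  0.095  0.0772] yaw 90.0 tilt 0.03 j [  29.   19.  -24.    0.  -48. -119.] F [0.9 0.2 1.2] open 0.0697
(0.564, 0.094, 0.013, 90) [64.0, -1.0, 3.0, -0.0, 0.0, 0.0]
[[256.57622274 225.43043464]] [[0.55635028 0.0984227  0.04      ]]
```

View pics/w4.png

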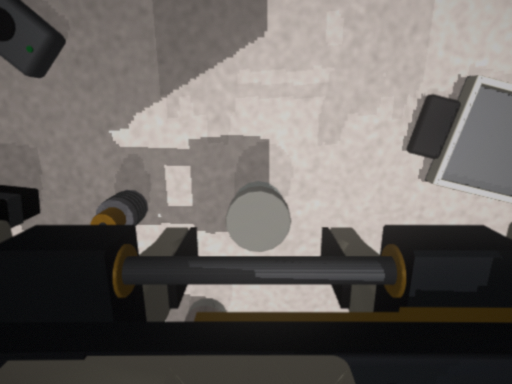

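carry_out:
  series:
    - [[30,0,0,0,0,0],[64,0,0,0,0,0],[64,0,0,0,0,0],[64,0,0,0,0,0]]

```text
clock: 8.8
tool_pos: [0.5617, 0.0963, 0.0141]
orientation: [18.7, 89.9, 18.7]
force: [-0.1, -0.2, 0.4]
opening: 0.0702
```

carry_out:
  series:
    - [[0,0,0,0,0,0],[0,0,0,0,0,0],[0,0,0,0,0,0],[0,0,0,0,0,0],[-5,0,0,0,0,0],[-40,0,0,0,0,0],[-90,0,0,0,0,0],[-110,0,0,0,0,0]]
  hand: 1

```text
clock: 9.8
tool_pos: [0.5617, 0.0965, 0.1253]
orientation: [23.4, 89.8, 23.4]
force: [-0.2, 0.3, -1.0]
opening: 0.0451
```

Run:
```python
from h import *
plan((.4565,-.3855,.12,131),(.4565,-.3855,.07,131))
```

```text
t 9.8 pos [0.5617 0.0965 0.1253] yaw 90.0 tilt 0.21 j [  29.   16.  -21.    0.  -53. -119.] F [-0.2  0.3 -1. ] open 0.0451
(0.4565, -0.3855, 0.12, 131) [4.0, -482.0, -105.0, -41.0, 0.2, -0.0]
(0.4565, -0.3855, 0.07, 131) [54.0, -482.0, -106.0, -41.0, 0.2, -0.0]
```

carry_out:
  series:
    - [[4,-482,-106,-41,0,0],[4,-482,-106,-41,0,0],[4,-482,-106,-41,0,0],[4,-482,-106,-41,0,0],[4,-482,-106,-41,0,0],[4,-482,-106,-41,0,0],[4,-482,-106,-41,0,0],[4,-482,-106,-41,0,0],[4,-482,-106,-41,0,0],[4,-482,-106,-41,0,0]]

```text
clock: 11.05
tool_pos: [0.454, -0.3863, 0.1179]
orientation: [99.0, 89.9, 139.9]
force: [-0.5, 1.0, -0.2]
opening: 0.0454
```

carry_out:
  series:
    - [[0,0,0,0,0,0],[50,0,0,0,0,0],[50,0,0,0,0,0],[50,0,0,0,0,0]]

```text
clock: 11.55
tool_pos: [0.4557, -0.3857, 0.0696]
orientation: [-103.6, 90.0, -62.5]
force: [0.8, 0.4, 0.8]
opening: 0.0448
```

Run:
```python
from h import *
plan((.4565,-.3855,.018,131))
s=snapshot("wrist"); cv2.imwrite("pics/w5.png",s["color"][:,:,::-1])
```

```text
t 11.55 pos [ 0.4557 -0.3857  0.0696] yaw 131.1 tilt 0.05 j [-21.  22. -21.   0. -48. -27.] F [0.8 0.4 0.8] open 0.0448
(0.4565, -0.3855, 0.018, 131) [52.0, -0.0, 1.0, 0.1, -0.0, 0.0]
```

View pics/w5.png

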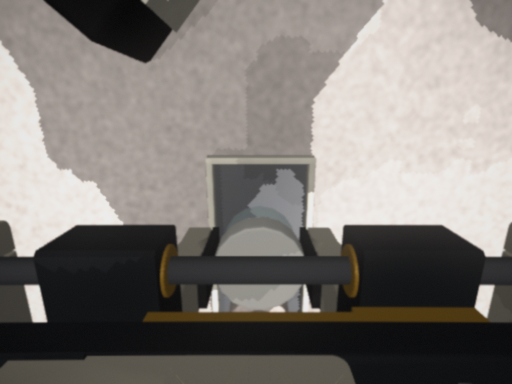

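Jar is held upright, centred over the far pocket (jar ~(260,255), tray rim 207–314 at row 158).

carry_out:
  series:
    - [[30,0,1,0,0,0],[48,0,1,0,0,0],[52,0,1,0,0,0],[52,0,1,0,0,0],[52,0,1,0,0,0]]

```text
clock: 12.22
tool_pos: [0.4563, -0.3858, 0.0176]
orientation: [-67.7, 89.9, -26.6]
force: [-1.3, -0.3, -0.4]
opening: 0.0451
```

carry_out:
  series:
    - [[0,0,0,0,0,0],[0,0,0,0,0,0],[0,0,0,0,0,0],[-10,0,0,0,0,0],[-50,0,0,0,0,0],[-110,0,0,0,0,0],[-110,0,0,0,0,0]]
  hand: -0.5

```text
clock: 13.1
tool_pos: [0.4584, -0.3871, 0.1324]
orientation: [-70.2, 89.4, -29.1]
force: [0.2, 0.6, -0.8]
opening: 0.066
```

Run:
```python
from h import *
plan((.558,-.103,.13,84),(.558,-.103,.08,84))
s=snapshot("wrist"); cv2.imwrite("pics/w6.png",s["color"][:,:,::-1])
```

```text
t 13.1 pos [ 0.4584 -0.3871  0.1324] yaw 131.1 tilt 0.57 j [-21.  18. -17.   0. -55. -27.] F [ 0.2  0.6 -0.8] open 0.066
(0.558, -0.103, 0.13, 84) [2.0, 149.0, 262.0, 47.1, 0.4, 0.4]
(0.558, -0.103, 0.08, 84) [52.0, 149.0, 262.0, 47.1, 0.4, 0.4]
```

View pics/w6.png

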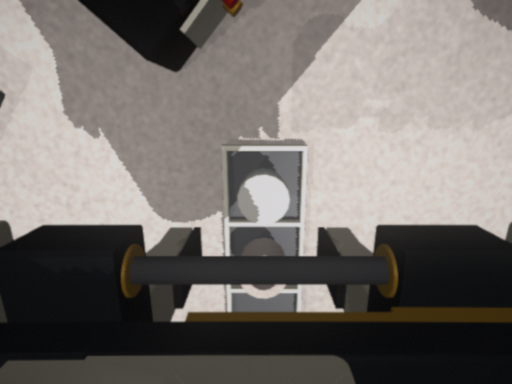

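Jar stands in the far pocket (lid ~(264,196)). Battery next.

carry_out:
  series:
    - [[2,149,262,47,0,0],[2,149,262,47,0,0],[2,149,262,47,0,0],[2,149,262,47,0,0],[2,149,262,47,0,0],[2,149,262,47,0,0],[2,149,262,47,0,0],[52,149,262,47,0,0],[52,149,262,47,0,0],[52,149,262,47,0,0]]
  hand: -0.6

```text
clock: 14.4
tool_pos: [0.5555, -0.1022, 0.0752]
orientation: [-86.6, 90.0, -92.6]
force: [0.7, 0.8, 0.7]
opening: 0.0701
```

Run:
```python
from h import *
plan((.558,-.103,.013,84))
s=snapshot("wrist"); cv2.imwrite("pics/w7.png",s["color"][:,:,::-1]); print(proj(s,[.558,-.103,.05]))
```

```text
t 14.4 pos [ 0.5555 -0.1022  0.0752] yaw 84.0 tilt 0.03 j [   9.   19.  -24.    0.  -47. -106.] F [0.7 0.8 0.7] open 0.0701
(0.558, -0.103, 0.013, 84) [62.0, -1.0, 3.0, -0.0, 0.0, 0.0]
[[257.32041311 231.67932867]]
```

View pics/w7.png

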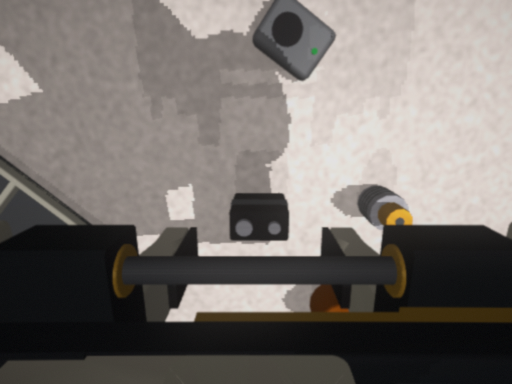

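carry_out:
  series:
    - [[30,-1,1,0,0,0],[62,-1,1,0,0,0],[62,-1,1,0,0,0],[62,-1,1,0,0,0]]

```text
clock: 14.95
tool_pos: [0.5574, -0.1022, 0.0141]
orientation: [3.7, 89.9, -2.3]
force: [0.4, 0.4, -0.2]
opening: 0.07
```

carry_out:
  series:
    - [[0,0,0,0,0,0],[0,0,0,0,0,0],[0,0,0,0,0,0],[0,0,0,0,0,0],[-5,0,0,0,0,0],[-40,0,0,0,0,0],[-90,0,0,0,0,0],[-120,0,0,0,0,0]]
  hand: 1

```text
clock: 15.95
tool_pos: [0.5568, -0.1021, 0.1348]
orientation: [7.9, 89.9, 1.9]
force: [1.2, 0.3, -1.5]
opening: 0.0396
```

Run:
```python
from h import *
plan((.54,.05,.13,120),(.514,.274,.13,166),(.514,.274,.07,166))
```

```text
t 15.95 pos [ 0.5568 -0.1021  0.1348] yaw 84.0 tilt 0.12 j [   9.   15.  -21.    0.  -55. -105.] F [ 1.2  0.3 -1.5] open 0.0396
(0.54, 0.05, 0.13, 120) [5.0, 150.0, -33.0, -36.0, 0.1, 0.0]
(0.514, 0.274, 0.13, 166) [5.0, 370.0, -82.0, -82.0, 0.1, 0.1]
(0.514, 0.274, 0.07, 166) [65.0, 370.0, -82.0, -82.0, 0.1, 0.1]
```

carry_out:
  series:
    - [[5,370,-82,-82,0,0],[5,370,-82,-82,0,0],[5,370,-82,-82,0,0],[5,370,-82,-82,0,0],[5,370,-82,-82,0,0],[5,370,-82,-82,0,0],[5,370,-82,-82,0,0],[5,370,-82,-82,0,0],[5,370,-82,-82,0,0],[50,370,-82,-82,0,0]]

```text
clock: 17.2
tool_pos: [0.5155, 0.2763, 0.0851]
orientation: [-34.9, 89.6, 41.0]
force: [0.9, -0.1, -2.3]
opening: 0.0396
```

carry_out:
  series:
    - [[15,0,0,0,0,0],[15,0,0,0,0,0]]

```text
clock: 17.45
tool_pos: [0.5129, 0.2736, 0.0665]
orientation: [154.3, 89.8, -129.8]
force: [-0.5, 0.7, -0.4]
opening: 0.04
```

Run:
```python
from h import *
plan((.514,.274,.018,166))
s=snapshot("wrist"); cv2.imwrite("pics/w8.png",s["color"][:,:,::-1]); print(proj(s,[[.514,.274,.004],[.5322,.3468,.004],[.502,.2234,.008]]))
```

```text
t 17.45 pos [0.5129 0.2736 0.0665] yaw 165.9 tilt 0.15 j [ 47.  21. -23.   0. -47. -61.] F [-0.5  0.7 -0.4] open 0.04
(0.514, 0.274, 0.018, 166) [49.0, -1.0, 1.0, -0.1, -0.1, -0.1]
[[255.76201488 208.77980594]
 [256.03058013 294.15942597]
 [254.60297382 141.01095397]]
```

View pics/w8.png

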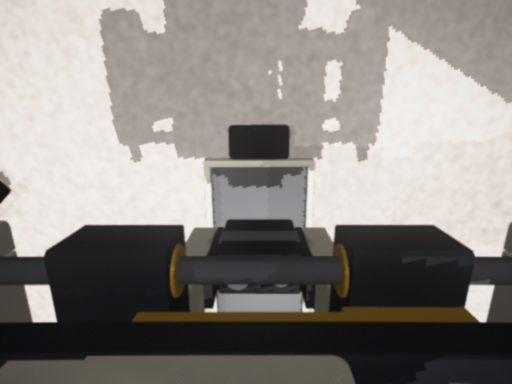

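Battery centred over the tab-side pocket (rim 207–313, tab at ~(258,141)).

carry_out:
  series:
    - [[30,0,1,0,0,0],[45,0,1,0,0,0],[49,0,1,0,0,0],[49,0,1,0,0,0],[49,0,1,0,0,0]]

```text
clock: 18.12
tool_pos: [0.514, 0.2758, 0.0192]
orientation: [-35.3, 89.9, 40.7]
force: [-0.3, -0.2, -1.7]
opening: 0.0397
```

Run:
```python
from h import *
plan((.514,.274,.018,166))
```

```text
t 18.125 pos [0.514  0.2758 0.0192] yaw 166.0 tilt 0.08 j [ 47.  24. -25.   0. -41. -61.] F [-0.3 -0.2 -1.7] open 0.0397
(0.514, 0.274, 0.018, 166) [1.0, -0.0, -2.0, 0.0, 0.1, 0.0]
```

carry_out:
  series:
    - [[1,0,0,0,0,0],[1,0,0,0,0,0]]

```text
clock: 18.38
tool_pos: [0.5135, 0.2755, 0.0175]
orientation: [-25.6, 90.0, 50.4]
force: [0.6, -0.6, -1.2]
opening: 0.0399
```

carry_out:
  series:
    - [[0,0,0,0,0,0],[0,0,0,0,0,0],[0,0,0,0,0,0],[-10,0,0,0,0,0],[-50,0,0,0,0,0],[-110,0,0,0,0,0],[-110,0,0,0,0,0]]
  hand: -0.4

```text
clock: 19.25
tool_pos: [0.5161, 0.2776, 0.1334]
orientation: [-36.4, 89.4, 39.7]
force: [0.2, 0.9, -0.3]
opening: 0.0615
```

Run:
```python
from h import *
plan((.5636,-.0098,.13,90),(.5636,-.0098,.08,90))
s=snapshot("wrist"); cv2.imwrite("pics/w9.png",s["color"][:,:,::-1])
```

```text
t 19.25 pos [0.5161 0.2776 0.1334] yaw 166.1 tilt 0.57 j [ 47.  16. -19.   0. -55. -61.] F [ 0.2  0.9 -0.3] open 0.0615
(0.5636, -0.0098, 0.13, 90) [2.0, -115.0, -268.0, 76.1, 0.6, -0.0]
(0.5636, -0.0098, 0.08, 90) [52.0, -115.0, -268.0, 76.1, 0.6, -0.0]
```

View pics/w9.png

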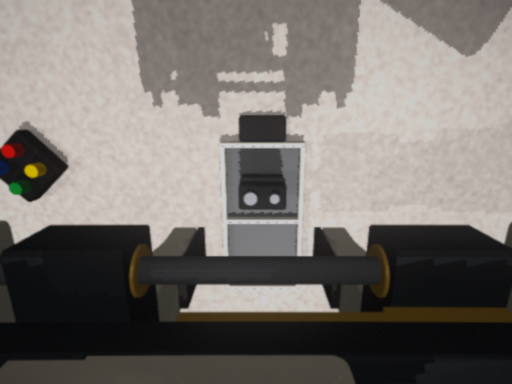

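Battery stands in the tab-side pocket. Adaptor next.

carry_out:
  series:
    - [[0,-115,-268,76,0,0],[0,-115,-268,76,0,0],[0,-115,-268,76,0,0],[0,-115,-268,76,0,0],[0,-115,-268,76,0,0],[0,-115,-268,76,0,0],[0,-115,-268,76,0,0],[0,-115,-268,76,0,0],[52,-115,-268,76,0,0],[52,-115,-268,76,0,0]]
  hand: -0.3

```text
clock: 20.55
tool_pos: [0.5571, -0.0131, 0.0721]
orientation: [-167.0, 89.5, -166.8]
force: [0.0, -0.4, 0.8]
opening: 0.057
```

Run:
```python
from h import *
plan((.5636,-.0098,.013,90))
s=snapshot("wrist"); cv2.imwrite("pics/w10.png",s["color"][:,:,::-1]); print(proj(s,[[.5636,-.0098,.046]]))
```

```text
t 20.55 pos [ 0.5571 -0.0131  0.0721] yaw 90.2 tilt 0.45 j [  19.   18.  -25.   -0.  -47. -109.] F [ 0.  -0.4  0.8] open 0.057
(0.5636, -0.0098, 0.013, 90) [59.0, 3.0, 7.0, 0.2, -0.4, 0.1]
[[262.94129338 236.91590547]]
```

View pics/w10.png

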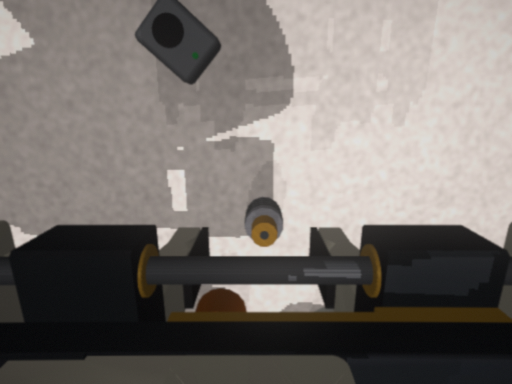

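carry_out:
  series:
    - [[0,3,4,0,0,0],[30,3,4,0,0,0],[59,3,4,0,0,0],[59,3,4,0,0,0],[59,3,4,0,0,0]]

```text
clock: 21.22
tool_pos: [0.5657, -0.0091, 0.018]
orientation: [8.2, 89.9, 8.3]
force: [0.4, 0.6, -0.1]
opening: 0.0565
```

Run:
```python
from h import *
plan((.5625,-.0095,.013,90))
```

```text
t 21.225 pos [ 0.5657 -0.0091  0.018 ] yaw 90.1 tilt 0.13 j [  19.   23.  -27.    0.  -40. -109.] F [ 0.4  0.6 -0.1] open 0.0565
(0.5625, -0.0095, 0.013, 90) [5.0, -0.0, -3.0, 0.1, 0.1, -0.0]
```

carry_out:
  series:
    - [[5,0,-3,0,0,0],[5,0,-3,0,0,0],[5,0,-3,0,0,0]]

```text
clock: 21.6
tool_pos: [0.5615, -0.0094, 0.0117]
orientation: [12.1, 90.0, 12.1]
force: [0.1, 1.0, 0.3]
opening: 0.057
```

carry_out:
  series:
    - [[0,0,0,0,0,0],[0,0,0,0,0,0],[0,0,0,0,0,0],[0,0,0,0,0,0],[-5,0,0,0,0,0],[-40,0,0,0,0,0],[-90,0,0,0,0,0],[-120,0,0,0,0,0]]
  hand: 1

```text
clock: 22.6
tool_pos: [0.5621, -0.0093, 0.1341]
orientation: [10.8, 89.8, 10.9]
force: [0.3, -0.3, -0.1]
opening: 0.0265
```

Run:
```python
from h import *
plan((.532,.347,.13,166),(.532,.347,.07,166))
s=snapshot("scene"); cv2.imwrite("pics/s1.png",s["color"][:,:,::-1])
```

```text
t 22.6 pos [ 0.5621 -0.0093  0.1341] yaw 90.0 tilt 0.15 j [  19.   14.  -21.    0.  -54. -109.] F [ 0.3 -0.3 -0.1] open 0.0265
(0.532, 0.347, 0.13, 166) [4.0, 356.0, -30.0, -76.0, 0.1, 0.1]
(0.532, 0.347, 0.07, 166) [64.0, 356.0, -30.0, -76.0, 0.1, 0.1]
```

View pics/s1.png

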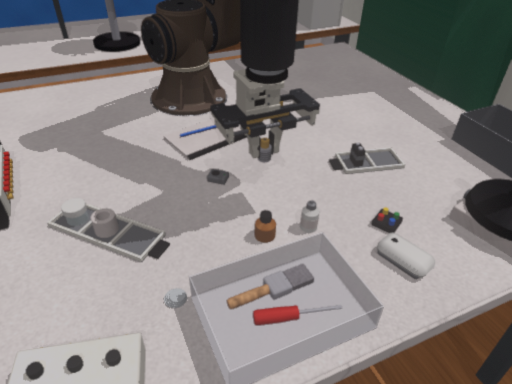

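Adaptor is held upright at ~(265,150); jar, tape and battery stand in their pockets.

carry_out:
  series:
    - [[4,356,-30,-76,0,0],[4,356,-30,-76,0,0],[4,356,-30,-76,0,0],[4,356,-30,-76,0,0],[4,356,-30,-76,0,0],[4,356,-30,-76,0,0],[4,356,-30,-76,0,0],[4,356,-30,-76,0,0],[4,356,-30,-76,0,0],[54,356,-30,-76,0,0]]

```text
clock: 23.9
tool_pos: [0.534, 0.3483, 0.081]
orientation: [-31.9, 89.5, 43.9]
force: [0.4, 0.1, -1.4]
opening: 0.0263
```

carry_out:
  series:
    - [[10,0,0,0,0,0],[10,0,0,0,0,0],[10,0,0,0,0,0]]

```text
clock: 24.28
tool_pos: [0.5322, 0.3471, 0.069]
orientation: [-37.7, 89.9, 38.3]
force: [0.2, 0.2, -0.3]
opening: 0.026
```

Run:
```python
from h import *
plan((.532,.347,.018,166))
s=snapshot("wrist"); cv2.imwrite("pics/w11.png",s["color"][:,:,::-1])
```

```text
t 24.275 pos [0.5322 0.3471 0.069 ] yaw 166.0 tilt 0.13 j [ 51.  25. -16.   0. -50. -65.] F [ 0.2  0.2 -0.3] open 0.026
(0.532, 0.347, 0.018, 166) [51.0, 0.0, -0.0, -0.0, 0.1, 0.1]
```

View pics/w11.png

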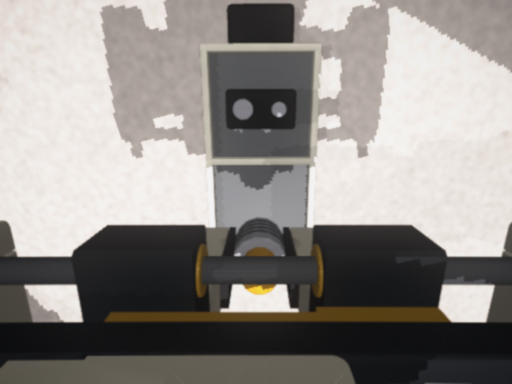

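carry_out:
  series:
    - [[30,0,0,0,0,0],[46,0,0,0,0,0],[52,0,0,0,0,0],[52,0,0,0,0,0],[52,0,0,0,0,0]]

```text
clock: 24.95
tool_pos: [0.5316, 0.3469, 0.0159]
orientation: [-31.2, 89.9, 44.8]
force: [0.1, -0.3, -1.4]
opening: 0.026
```

carry_out:
  series:
    - [[0,0,0,0,0,0],[0,0,0,0,0,0]]

```text
clock: 25.2
tool_pos: [0.5313, 0.3466, 0.0155]
orientation: [-26.5, 90.0, 49.5]
force: [-0.1, 1.4, -0.1]
opening: 0.0264
```

carry_out:
  series:
    - [[0,0,0,0,0,0],[0,0,0,0,0,0],[0,0,0,0,0,0],[-10,0,0,0,0,0],[-50,0,0,0,0,0],[-110,0,0,0,0,0],[-110,0,0,0,0,0]]
  hand: -0.1

```text
clock: 26.08
tool_pos: [0.5338, 0.3489, 0.1318]
orientation: [-33.3, 89.4, 42.8]
force: [1.0, -0.6, -0.7]
opening: 0.048
```

Run:
```python
from h import *
plan((.6656,.0454,.16,90),(.6656,.0454,.105,90))
s=snapshot("wrist"); cv2.imwrite("pics/w12.png",s["color"][:,:,::-1])
t=snapshot("top"); cv2.imwrite("pics/t1.png",t["color"][:,:,::-1])
```

```text
t 26.075 pos [0.5338 0.3489 0.1318] yaw 166.1 tilt 0.59 j [ 51.  21. -12.   0. -57. -65.] F [ 1.  -0.6 -0.7] open 0.048
(0.6656, 0.0454, 0.16, 90) [-29.0, -201.0, -263.0, 76.1, 0.6, -0.1]
(0.6656, 0.0454, 0.105, 90) [26.0, -201.0, -263.0, 76.1, 0.6, -0.1]
```

View pics/w12.png

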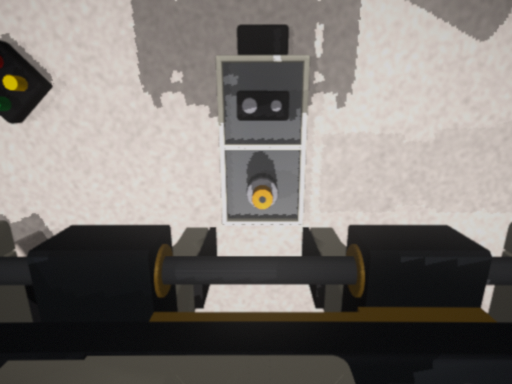

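Run:
```python
from h import *
t=snapshot("top"); sc=snapshot("scene")
for a,b in [((241,116),(321,240)),((359,117),(191,277))]:
    d1=ray(t,[a])[0]; d2=ray(sc,[b])[0]
    A=np.c_[d1,-d2]; x=np.linalg.lstsq(A,sc["eye"]-t["eye"],rcond=None)[0]
    print((t["eye"]+x[0]*d1).round(3),(sc["eye"]+x[1]*d2).round(3))
```

```text
[0.73  0.027 0.027] [0.734 0.034 0.028]
[ 0.727 -0.229  0.042] [ 0.729 -0.224  0.041]
```

Run:
```python
import cv2
a=cv2.imread("pics/t1.png"); cv2.imwrite("pics/t1b.png",cv2.resize(a[20:280,50:460],None,fx=1.9,fy=1.9,interpolation=cv2.INTER_CUBIC))
```

```text
(no output)
```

View pics/t1b.png

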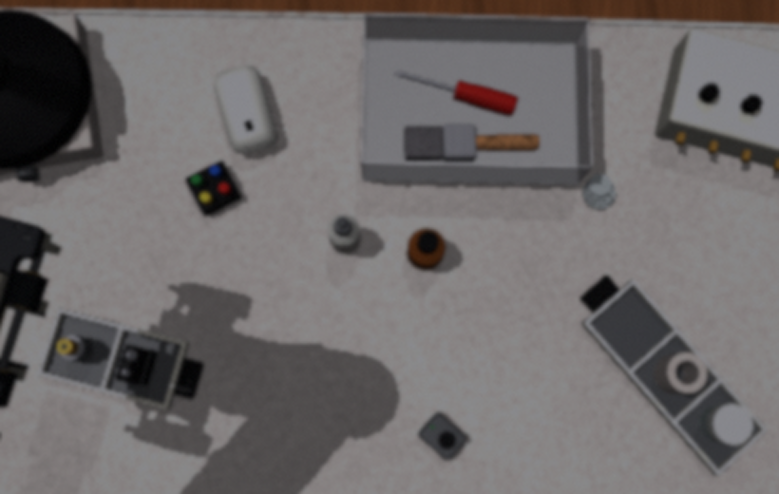

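The top view shows four items placed in their pockets. The bin wall is ~40 mm high at x≈0.73, clear of the bottle. Gel bottle next.

carry_out:
  series:
    - [[-29,-201,-263,76,0,0],[-29,-201,-263,76,0,0],[-29,-201,-263,76,0,0],[-29,-201,-263,76,0,0],[-29,-201,-263,76,0,0],[-29,-201,-263,76,0,0],[-29,-201,-263,76,0,0],[-29,-201,-263,76,0,0],[-29,-201,-263,76,0,0],[26,-201,-263,76,0,0]]
  hand: -0.4

```text
clock: 27.52
tool_pos: [0.6661, 0.0441, 0.103]
orientation: [12.3, 89.5, 12.6]
force: [1.0, -0.2, -1.6]
opening: 0.061
```

carry_out:
  series:
    - [[0,0,0,0,0,0],[0,0,0,0,0,0],[0,0,0,0,0,0]]

```text
clock: 27.9
tool_pos: [0.6639, 0.0432, 0.1014]
orientation: [10.6, 89.8, 10.7]
force: [-0.4, -0.3, 0.0]
opening: 0.0616
```

Run:
```python
from h import *
plan((.6656,.0454,.016,90))
s=snapshot("wrist"); cv2.imwrite("pics/w13.png",s["color"][:,:,::-1]); print(proj(s,[[.6656,.0454,.072],[.6656,.0454,.0]]))
```

```text
t 27.9 pos [0.6639 0.0432 0.1014] yaw 90.1 tilt 0.17 j [  20.   25.  -10.    0.  -55. -110.] F [-0.4 -0.3  0. ] open 0.0616
(0.6656, 0.0454, 0.016, 90) [85.0, 2.0, 1.0, 0.1, 0.2, -0.0]
[[261.24818888 227.73927405]
 [260.62577425 197.3236679 ]]
```

View pics/w13.png

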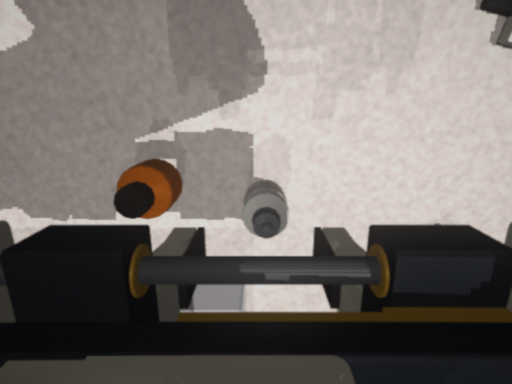

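carry_out:
  series:
    - [[0,4,0,0,0,0],[30,4,0,0,0,0],[70,4,0,0,0,0],[85,4,0,0,0,0],[85,4,0,0,0,0],[85,4,0,0,0,0]]

```text
clock: 28.7
tool_pos: [0.6638, 0.0471, 0.0159]
orientation: [9.9, 89.9, 10.0]
force: [-0.1, 0.3, 1.5]
opening: 0.0615
```

carry_out:
  series:
    - [[0,0,0,0,0,0],[0,0,0,0,0,0],[0,0,0,0,0,0],[0,0,0,0,0,0],[0,0,0,0,0,0],[-5,0,0,0,0,0],[-40,0,0,0,0,0],[-90,0,0,0,0,0],[-125,0,0,0,0,0]]
  hand: 1

```text
clock: 29.82
tool_pos: [0.6631, 0.0467, 0.1415]
orientation: [9.0, 89.9, 9.0]
force: [0.9, -0.3, -1.2]
opening: 0.0355
```

Run:
```python
from h import *
plan((.571,-.286,.14,131),(.571,-.286,.08,131))
```

```text
t 29.825 pos [0.6631 0.0467 0.1415] yaw 90.0 tilt 0.08 j [  21.   23.   -7.    0.  -60. -111.] F [ 0.9 -0.3 -1.2] open 0.0355
(0.571, -0.286, 0.14, 131) [1.0, -333.0, -92.0, -41.0, 0.1, 0.0]
(0.571, -0.286, 0.08, 131) [61.0, -333.0, -92.0, -41.0, 0.1, 0.0]
```

carry_out:
  series:
    - [[1,-333,-92,-41,0,0],[1,-333,-92,-41,0,0],[1,-333,-92,-41,0,0],[1,-333,-92,-41,0,0],[1,-333,-92,-41,0,0],[1,-333,-92,-41,0,0],[1,-333,-92,-41,0,0],[1,-333,-92,-41,0,0],[61,-333,-92,-41,0,0],[61,-333,-92,-41,0,0]]

```text
clock: 31.08
tool_pos: [0.5678, -0.2842, 0.0743]
orientation: [122.3, 89.5, 163.4]
force: [0.5, 0.5, -0.2]
opening: 0.0352
```

carry_out:
  series:
    - [[0,0,0,0,0,0],[0,0,0,0,0,0]]

```text
clock: 31.32
tool_pos: [0.5724, -0.2862, 0.0806]
orientation: [-58.7, 89.8, -17.7]
force: [-0.2, -0.5, -0.7]
opening: 0.0354
```

Run:
```python
from h import *
plan((.571,-.286,.021,131))
s=snapshot("wrist"); cv2.imwrite("pics/w14.png",s["color"][:,:,::-1])
```

```text
t 31.325 pos [ 0.5724 -0.2862  0.0806] yaw 131.1 tilt 0.19 j [ -9.  24. -14.   0. -51. -40.] F [-0.2 -0.5 -0.7] open 0.0354
(0.571, -0.286, 0.021, 131) [60.0, 1.0, -1.0, 0.1, 0.1, 0.2]
```

View pics/w14.png

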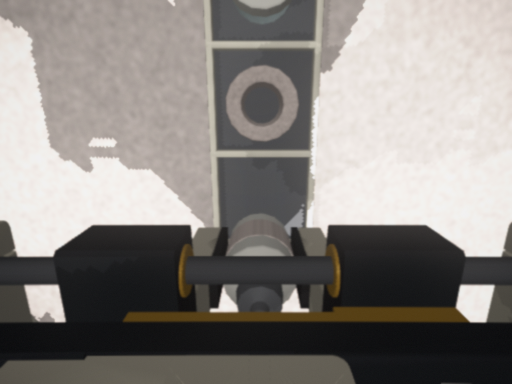

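Bottle is held upright over the tab-side pocket (bottle ~(260,260)); tape and jar are centred in theirs.

carry_out:
  series:
    - [[30,0,0,0,0,0],[53,0,0,0,0,0],[59,0,0,0,0,0],[59,0,0,0,0,0],[59,0,0,0,0,0],[59,0,0,0,0,0]]

```text
clock: 32.12
tool_pos: [0.5714, -0.2864, 0.0203]
orientation: [-52.5, 89.9, -11.5]
force: [-0.4, 0.3, -1.2]
opening: 0.0354
```

Run:
```python
from h import *
plan((.571,-.286,.0205,131))
```

```text
t 32.125 pos [ 0.5714 -0.2864  0.0203] yaw 131.0 tilt 0.09 j [ -9.  28. -17.   0. -44. -40.] F [-0.4  0.3 -1.2] open 0.0354
(0.571, -0.286, 0.0205, 131) [-0.0, 1.0, 0.0, 0.0, 0.1, 0.1]
```

Release, rise and move aside for final checks.

carry_out:
  series:
    - [[0,0,0,0,0,0],[0,0,0,0,0,0],[0,0,0,0,0,0],[-10,0,0,0,0,0],[-60,0,0,0,0,0],[-120,0,0,0,0,0],[-150,0,0,0,0,0],[-150,0,0,0,0,0]]
  hand: -0.3

```text
clock: 33.12
tool_pos: [0.5725, -0.2868, 0.1736]
orientation: [-56.0, 89.6, -14.9]
force: [1.0, -0.5, -0.7]
opening: 0.0569
```

Run:
```python
from h import *
plan((.42,-.10,.20,131))
```

```text
t 33.125 pos [ 0.5725 -0.2868  0.1736] yaw 131.0 tilt 0.38 j [ -9.  19.  -9.   0. -62. -40.] F [ 1.  -0.5 -0.7] open 0.0569
(0.42, -0.1, 0.2, 131) [-28.0, 241.0, 8.0, 0.0, 0.2, 0.3]
```

carry_out:
  series:
    - [[-28,60,0,0,0,0],[-28,120,0,0,0,0],[-28,180,0,0,0,0],[-28,235,0,0,0,0],[-28,235,0,0,0,0],[-28,235,0,0,0,0]]

```text
clock: 33.88
tool_pos: [0.4168, -0.1088, 0.1975]
orientation: [-40.7, 90.0, 0.4]
force: [-0.3, -0.2, 1.0]
opening: 0.0568
```

Run:
```python
from h import *
t=snapshot("top"); c=t["color"][:,:,::-1]; cv2.imwrite("pics/t2.png",cv2.resize(c[20:280,50:460],None,fx=1.9,fy=1.9,interpolation=cv2.INTER_CUBIC))
sc=snapshot("scene"); cv2.imwrite("pics/s2.png",cv2.resize(sc["color"][120:310,30:430,::-1],None,fx=2,fy=2,interpolation=cv2.INTER_CUBIC))
cv2.imwrite("pics/t3.png",cv2.resize(np.hstack([c[165:275,60:165],c[165:275,355:460]]),None,fx=3.7,fy=3.7,interpolation=cv2.INTER_CUBIC))
```

```text
(no output)
```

View pics/t2.png

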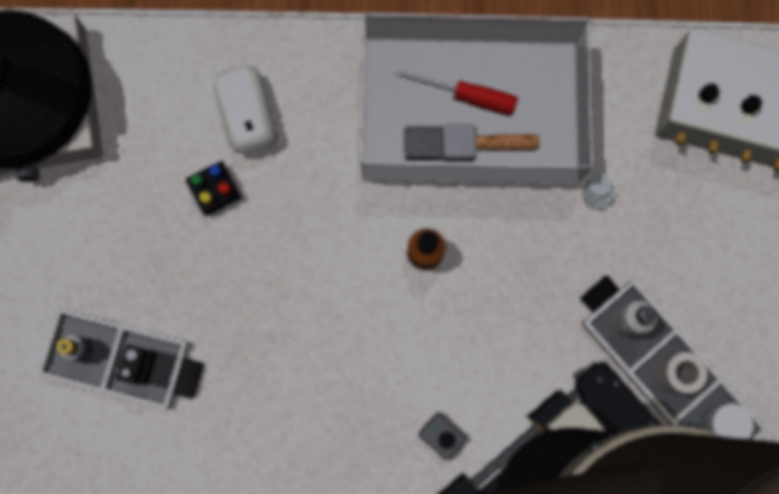

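View pics/s2.png

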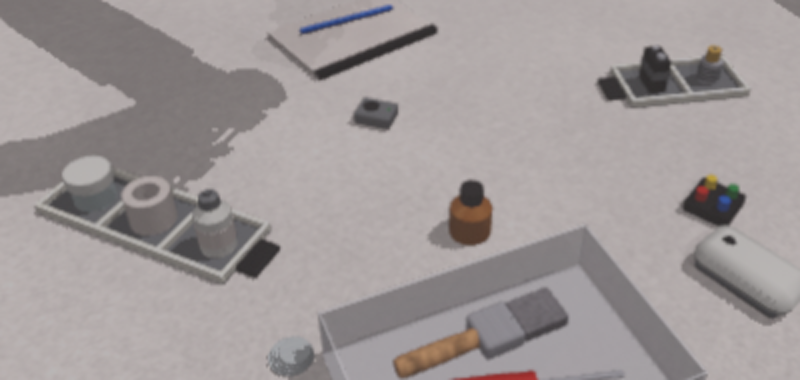

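View pics/t3.png

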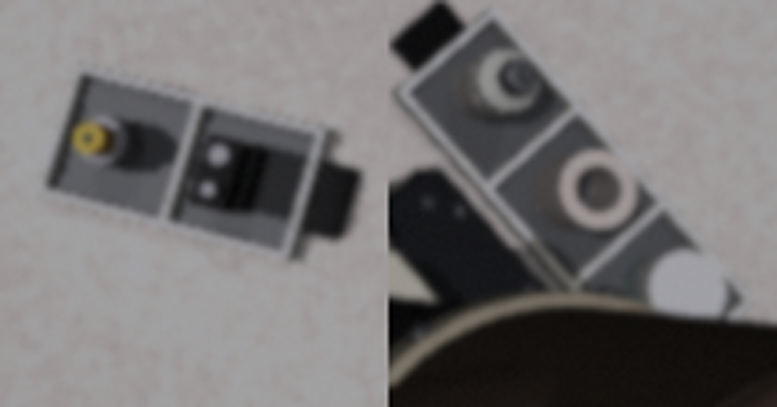

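Run:
```python
from h import *
t=snapshot("top")
L=lambda x,y:[(x+.5)/3.7-.5+60,(y+.5)/3.7-.5+165]
Rr=lambda x,y:[(x-388.5+.5)/3.7-.5+355,(y+.5)/3.7-.5+165]
def fr(p,c,a):
    a=np.radians(a);d=p[:2]-c;return (d@[np.cos(a),np.sin(a)]*1e3).round(1),(d@[-np.sin(a),np.cos(a)]*1e3).round(1)
ls=np.array([.5136,-.3358]); ss=(np.array([.5322,.3468])+[.514,.2741])/2
for n,uv,z,c,a in [("gel",Rr(522,78),.076,ls,41),("tape",Rr(596,188),.044,ls,41),("jar",Rr(688,286),.044,ls,41),("bat",L(213,172),.054,ss,-104),("ad",L(90,138),.05,ss,-104)]:
    p=cast(t,[uv],z)[0]; print(n,p.round(3),fr(p,c,a))
for n,uv,z in [("flask",(428/1.9+50,243/1.9+20),.06),("pod",(443/1.9+50,436/1.9+20),.018)]: print(n,cast(t,[uv],z)[0].round(3))
```

```text
gel [ 0.573 -0.28   0.076] (np.float64(81.6), np.float64(2.8))
tape [ 0.516 -0.333  0.044] (np.float64(3.1), np.float64(0.6))
jar [ 0.461 -0.384  0.044] (np.float64(-71.1), np.float64(-1.8))
bat [0.515 0.276 0.054] (np.float64(35.4), np.float64(0.2))
ad [0.533 0.347 0.05 ] (np.float64(-38.2), np.float64(0.5))
flask [ 0.651 -0.047  0.06 ]
pod [ 0.441 -0.068  0.018]
```

Run:
```python
from plant import *
print(get_obs()["clock"], close_job())
```

```text
the job is handed in; nothing more can be done
34.025 None
```

Both kits are made up and the job was handed in at 34 s of the 106 s allowed; no verdict was reported.

- **Long tray:** the gel bottle is by the tab, the tape roll in the middle and the cream jar at the far end.
- **Short tray:** the battery pack is by the tab and the metal adaptor in the other pocket.

**Positions:** my last measurement from the top view put each item inside the 15 mm limit.

| Item | Off along tray x (mm) | Off along tray y (mm) |
|---|---|---|
| Gel bottle | 6.6 | 2.8 |
| Tape roll | 3.1 | 0.6 |
| Cream jar | 3.9 | 1.8 |
| Battery | 2.1 | 0.2 |
| Adaptor | 0.7 | 0.5 |

**Bystanders:** the flask and pod were measured within about 3 mm of where they started. That is close to the measuring error, so I take them as unmoved.

**Other checks:** in the last scene view everything stood upright, and the gripper was empty and clear of all items. I judged upright and seated on the floor by eye and from the release heights, not by measuring each item.

**Disagreements:**
- The final top view puts the gel bottle about 5–6 mm farther towards the tab than the arm's own reading at release. It is well inside the limit either way, and probably a pixel-picking error on the tall cap.
- The adaptor gripped at 26 mm on its 28 mm barrel, but it stayed upright and placed normally.

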